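Unscrew the tight cap of a braced tin

TASK

Open the square tin that stands in its wooden bracing block: lift the loose dust cover off the tin by its knob and set it down flat in the round recess of the cover rest, then unscrew the tight cap underneath until its thread lets go, without pulling the tin up out of its block. Finish while still holding the cap: keep it gripped, level and still just above the tin's mouth, with about two centimetres of clear air between them, and do not put it down or let go. Leave the other things on the bench where they lie.

Things in the scene. Friction and masses are not known exactly. Their poses are not given: they have to be found in the camera images.
- brace_block: Wooden bracing block fixed to the bench: base board 128 x 128 x 12 mm, four fences (60 mm long, 12 mm thick, up to z = 42 mm) round a socket 76 mm square that keeps the tin from turning. Origin: centre of its underside, on the bench; z up. Stands to the left or about straight ahead of the robot, turned by up to 0.4 rad.
- tin: Square steel tin, 74 x 74 mm, 75 mm high to its flat shoulder, about 0.9 kg, standing loose in the block's socket (underside 12 mm over the bench, 1 mm play each side). Origin: centre of its underside; z up, x and y square to its sides. A round neck (31 mm across) rises from the shoulder, with two thread ledges outside at its +x and -x sides; the cap hooks under them.
- tin_mouth (a point): Centre of the rim of the tin's neck, 97 mm above the tin's origin. A spring seal 25 mm across in the mouth pushes the cap up with about 9 N against the ledges; with the cap off it stands 6 mm above this point.
- cap: Round ribbed dark steel screw cap, 50 mm across, 26 mm high, about 80 g, hidden under the dust cover at first. Grip it across its sides from above. Origin: centre of its lower rim, 79 mm above the tin's origin when screwed on (4 mm above the shoulder); z up; x passes through its two inner lugs, at the start 0 to 20 degrees clockwise of the tin's x.
- cap_top (a point): Centre of the cap's top face. The lug thread does not rise: turned anticlockwise from above, the cap lets go after 50 to 72 degrees (its x about 52 degrees anticlockwise of the tin's), stays free to about 110, and then lifts straight off. Drag up to 0.3 N m. Lifted sooner it pulls the tin up; clockwise it meets a stop.
- dust_cover: Loose round aluminium dust cover over the cap, 66 mm across, 38 mm high, open below, resting on the tin's shoulder, 90 g; on top a wooden knob 24 mm across and 22 mm high (knob top 60 mm above the cover's lower rim). Origin: centre of its lower rim; z up.
- cover_rest: Wooden rest fixed to the bench, 104 x 104 x 18 mm, with a round recess for the dust cover. Origin: centre of its underside. The rest and the bracing block stand side by side; either can be the left one.
- cover_rest_hole0 (a point): Centre of the mouth of the recess in the cover rest, 18 mm above the bench; the recess is 75 mm across and 10 mm deep, with a flat floor.
- square_nut: Square nut 33 x 33 x 14 mm lying just behind the cover rest; bystander. Origin: centre of its underside.
- coach_bolt: Bolt with a nut, 21 x 75 x 21 mm, lying just behind the bracing block; bystander. Origin: centre of its underside.
- pulley_wheel: Brass pulley wheel, 67 mm across, 19 mm high, lying on the bench behind; bystander. Origin: centre of its underside.
There are look-alikes about, which are no part of the job. Leave any pink or turquoise look-alike of the dust_cover alone.

How it is judged:
By the outcome, as a careful person would: the job done as asked, in the order asked, and still so for the second after the job is handed in, while the arm keeps its last pose, push and grip.
It also fails if it takes over 51 s, if anything falls off the work surface, if the arm or the gripper's body presses on something with over 40 N, if the wrist force passes 120 N, or if a joint passes its speed limit or range.

ROBOT

A 7-joint arm with a two-finger parallel gripper is mounted at the origin on a cart in front of the work surface, level with it; the furniture and walls round the work are solid. World frame = base frame: x ahead of the robot, y to its left, z up, the work surface at z = 0. Lengths are in m, angles in degrees, forces in N, time in s.
With the tool pointing down it reaches from about 0.35 to 0.9 m from the base axis. Payload 19.9 kg.
Tool frame: the origin (TCP) lies at the very end of the fingers, on their centre line; the grasp point (between the pads) lies 19 mm behind it; z points along the fingers, y is the line along which they close (so a half turn about z gives the same grasp; the last joint's range is limited). The gripper opens to 85 mm and grips with 20 to 120 N. Pads are 22 mm wide; open, the fingers measure 114 mm over their backs; the gripper's body (76 mm by 85 mm) begins 54 mm behind the grasp point. The pads swing forward as they close: fully open they stand 13 mm farther back than shut.
Start: joints at [60.819, 23.915, -0.59, 92.452, 0.269, 63.638, -3.037], TCP at [0.282, -0.558, 0.192] pointing down, gripper open.
Joint ranges: [-161.28, 161.28], [-22.2, 115.67], [-73.04, 71.86], [3.21, 147.25], [-68.34, 248.33], [10.77, 114.83], [-161.83, 161.83]. Speed limits (degrees/s): [108.29, 108.29, 136.94, 136.94, 172.46, 172.46, 172.46].

INTERFACE

Orientations are given as [roll, pitch, yaw] about the fixed x, y, z axes, in that order (R = Rz(yaw) Ry(pitch) Rx(roll)).
In Python, from cell import r, get_image, calibration, silhouettes, tip_of gives the robot as it stands.
- The arm moves only by the tool apply_moves, never from a script. Its argument "rows" is a list of rows, each a list of 7 numbers: the shift along the tool's x, y, z in cm, then the turn, a rotation vector about the tool's x, y, z in rad, then the opening, from -1 (shut) to 1 (fully open). A call has 1 to 20 rows; each row is the pose to reach, as a shift and turn from the pose commanded when the call began, along the tool's axes at that moment; what a row does not reach only later rows make up. A row lasts 1/8 s, in which the tool goes at most 62.5 mm and 10.7 degrees, less where a joint would pass 70% of its speed; a pose out of reach is approached as far as the arm can. A call with a gripper value outside its range is refused whole. The fingers move at their own pace and stop on an object; the grip force is fixed at half the most. Time passes only in rows, so rows that repeat a pose let the fingers close. It gives the time, the measured TCP pose, the force, the opening and the grip force at its end, in the units of the state.
- r.state(): the state, without advancing time (a new reading comes with each control period).
- get_image(name): name is "scene" or "top" or "wrist"; returns (picture, depth): 480x640x3 uint8, blue, green, red; 480x640 float32, m along the optical axis (not along the pixel's ray), 0 where there is no reading.
- calibration(name): a dict with "fx", "fy", "cx", "cy" (pixels), "extrinsics" (4x4, takes a point from world to camera coordinates). Camera axes: x right, y up, looking along -z (the intrinsics and any distortion apply to the point x, -y, -z); pixel columns grow to the right and rows downward; lengths in m; the calibration is good to about 2 mm. A picture is of the moment at which its call begins: read the wrist's pose just before it. calibration takes no time and is no camera call; for the wrist camera it gives the pose at the moment of the call.
- r.close_job(): hands the job in; it is judged then, once.
Trained networks look in the newest picture that a camera, given by its name, has taken for a name from the list of things; names that differ only in an ending like _2 or _b are one class to them, and where a whole thing is asked for, a point or a joint stands for the part that bears it (a point fixed in the world has none). Each returns a list of dicts, best first, with "conf" (0 to 1); they miss things now and then, are a little off and sometimes report something else, mostly with a low value. They report only what shows in the picture. A call takes as long as a camera call. They do not tell look-alikes from the thing itself.
- silhouettes(camera, target): "pixels" (480x640 bool, what is visible of it) and "box" ([left, top, right, bottom] in pixels, round what is visible of it).
- tip_of(camera, target): "centre" ([column, row] in pixels: a listed point, or the origin of a listed thing).
The state is a dict: "time_s": time; "joint_pos": joint angles; "dq": joint speeds; "effort": joint torques, N m; "tcp_pos": TCP position; "eef_rot": TCP orientation; "contact_force": force on the tool from outside, world axes, zero at the start; "moment": the same for the moment, N m; "opening": finger opening in m; "grip_force": force on a finger pad.
Only numpy, scipy, OpenCV 4.12 (cv2) and the standard library are available. Lean on these libraries where they do the work, as an engineer would, in place of code of your own. Each camera call takes 0.05 s, during which the arm holds its last target. There are 200 camera calls.

## Working session

There is one attempt and no reset: what is moved stays moved. The work goes in short steps, Python scripts to look and compute and a tool call to move; the robot and the scene stay as the last step left them, time stands still between calls to the robot, and variables do not carry over. Pictures are saved under pics/ and viewed, at most 10 in all, crops included, and the job is handed in when it is done.

Besides the shell and the picture viewer there is one more tool, called after ">>>" as name([rows], argument=value, ...), one row to a line, values as JSON. apply_moves: Moves the arm, as the interface text tells. Its arguments: {"type":"object","properties":{"rows":{"type":"array"}},"required":["rows"]}

```bash
mkdir -p pics; ls
cat > h.py <<'E'
import numpy as np, cv2
from cell import r, get_image, calibration, silhouettes, tip_of
from scipy.spatial.transform import Rotation as R
def world(cal,u,v,d):
    # pixel + depth along axis -> world
    x=(np.asarray(u)-cal['cx'])/cal['fx']*d; y=(np.asarray(v)-cal['cy'])/cal['fy']*d
    P=np.stack([x,-y,-np.asarray(d),np.ones_like(x)],-1)
    return (P@np.linalg.inv(cal['extrinsics']).T)[...,:3]
def ray(cal,u,v):
    E=np.linalg.inv(cal['extrinsics']); p=world(cal,u,v,np.float64(1.)); o=E[:3,3]
    return o,(p-o)/np.linalg.norm(p-o)
def onplane(cal,u,v,z):
    o,d=ray(cal,u,v); return o+d*(z-o[2])/d[2]
def tri(rays):
    A=np.zeros((3,3));b=np.zeros(3)
    for o,d in rays:
        M=np.eye(3)-np.outer(d,d);A+=M;b+=M@o
    return np.linalg.solve(A,b)
E
python3 - <<'E'
from h import *
np.set_printoptions(precision=4,suppress=True)
s=r.state(); print(s)
for c in ['scene','top']:
    im,d=get_image(c); cal=calibration(c)
    print(c,{k:v for k,v in cal.items() if k!='extrinsics'},np.linalg.inv(cal['extrinsics'])[:3,3])
    cv2.imwrite(f'pics/{c}0.png',im); np.save(f'pics/{c}0d.npy',d)
    for t in ['brace_block','tin','dust_cover','cover_rest','cover_rest_hole0','square_nut','coach_bolt','pulley_wheel']:
        for q in tip_of(c,t)[:4]:
            print(t,'tip',np.round(q['conf'],2),np.round(q['centre']))
        if t!='cover_rest_hole0':
          for q in silhouettes(c,t)[:4]:
            m=q['pixels']&(d>0); vv,uu=np.nonzero(m)
            W=world(cal,uu,vv,d[m]); 
            print(t,'sil',np.round(q['conf'],2),q['box'],np.median(W,0),'zmax',np.percentile(W[:,2],98), im[m].mean(0))
E
```

```text
pics
{'time_s': 0.0, 'joint_pos': array([60.8207, 23.9484, -0.5903, 92.4868,  0.2684, 63.6379, -3.0374]), 'dq': array([-0.0838,  0.1002,  0.043 , -0.0038, -0.0526,  0.0437, -0.0291]), 'effort': array([ -0.0009, -86.4437,   0.6789, -43.4897,   0.0192,   0.0073,
        -0.0001]), 'tcp_pos': array([ 0.2816, -0.5575,  0.1913]), 'eef_rot': array([-179.9284,    0.0045,   26.8008]), 'contact_force': array([0.2589, 0.2213, 0.2528]), 'moment': array([ 0.0017, -0.0038, -0.0324]), 'grip_force': 0.0, 'opening': 0.08548146113296776}
scene {'fx': 442.39216700291456, 'fy': 442.39216700291456, 'cx': 321.7517541651389, 'cy': 242.31563932149513} [0.0732 0.5583 0.6488]
brace_block tip 0.8 [378. 283.]
brace_block sil 0.61 [334.7, 264.1, 418.4, 314.2] [0.491  0.0591 0.0123] zmax 0.042228639062962564 [ 49.8967  68.397  100.9443]
brace_block sil 0.29 [234.9, 321.5, 298.5, 384.8] [0.5231 0.3067 0.0157] zmax 0.01953363287990392 [ 54.5067  77.6541 118.7234]
tin tip 0.97 [380. 281.]
tin tip 0.24 [266. 351.]
tin sil 0.83 [358.2, 250.7, 407.7, 299.7] [0.5003 0.0485 0.0667] zmax 0.08746493043812545 [121.7237 119
[... 2738 characters left out ...]
ver_rest tip 0.85 [183. 318.]
cover_rest tip 0.19 [227. 161.]
cover_rest sil 0.75 [139.8, 277.7, 224.4, 362.5] [0.5237 0.3057 0.0152] zmax 0.02037011534375854 [40.6421 59.1048 91.9884]
cover_rest_hole0 tip 0.85 [181. 316.]
square_nut tip 0.58 [222. 277.]
square_nut sil 0.53 [211.2, 270.8, 227.9, 288.4] [0.5908 0.2471 0.0129] zmax 0.01705731500328288 [102.3901 113.2802 121.544 ]
coach_bolt tip 0.66 [358. 259.]
coach_bolt sil 0.54 [336.3, 253.0, 376.8, 264.1] [0.6247 0.0237 0.0128] zmax 0.01983798029787928 [ 89.8471  98.8039 103.9922]
pulley_wheel tip 0.81 [225. 160.]
pulley_wheel sil 0.63 [203.7, 140.1, 247.6, 180.0] [0.7891 0.2432 0.016 ] zmax 0.02060103469652727 [ 85.6928 112.6175 128.5787]
```

Run:
```python
from h import *
np.set_printoptions(precision=4,suppress=True)
fine={}
for c in ['scene','top']:
    cal=calibration(c); d=np.load(f'pics/{c}0d.npy')
    vv,uu=np.mgrid[0:480,0:640]; W=world(cal,uu,vv,d.astype(float)); W[d==0]=np.nan
    def reg(x,y,rad,z0,z1):
        return (np.hypot(W[...,0]-x,W[...,1]-y)<rad)&(W[...,2]>z0)&(W[...,2]<z1)
    def circ(m): 
        P=W[m][:,:2].astype(np.float32); return cv2.minEnclosingCircle(P), P.mean(0), np.median(W[m][:,2]), len(P)
    m=reg(.522,.022,.06,.141,.16); print(c,'knobtop',circ(m))
    q=circ(m)[1]; fine[c]=q
    m=reg(.522,.022,.06,.119,.131); print(c,'covertop',circ(m))
    m=reg(.522,.022,.08,.08,.093); P=W[m][:,:2].astype(np.float32); print(c,'shoulder',cv2.minAreaRect(P),np.median(W[m][:,2]))
    m=reg(.52,.308,.09,.014,.024); P=W[m][:,:2].astype(np.float32); print(c,'rest',cv2.minAreaRect(P),np.median(W[m][:,2]))
    m=reg(.52,.308,.033,.003,.013); print(c,'recess floor',circ(m))
    m=reg(.522,.022,.09,.036,.048); P=W[m][:,:2].astype(np.float32); print(c,'fences',cv2.minAreaRect(P),np.median(W[m][:,2]))
# two-view triangulation using NN tips
a=calibration('scene');b=calibration('top')
print('hole',tri([ray(a,265,347),ray(b,181,316)]),'cover origin',tri([ray(a,384,255),ray(b,365,319)]))
# knob top pixel centroid
mm=[]
for c in ['scene','top']:
    cal=calibration(c);d=np.load(f'pics/{c}0d.npy');vv,uu=np.mgrid[0:480,0:640];W=world(cal,uu,vv,d.astype(float))
    m=(np.hypot(W[...,0]-.522,W[...,1]-.022)<.06)&(W[...,2]>.1435)&(W[...,2]<.16);mm.append(ray(cal,uu[m].mean(),vv[m].mean()))
print('knob top tri',tri(mm))
```

```text
scene knobtop (((0.5270955562591553, 0.01725422963500023), 0.012586010619997978), array([0.5263, 0.0185], dtype=float32), np.float64(0.1457460735596936), 93)
scene covertop (((0.5275648236274719, 0.01782524585723877), 0.03297104686498642), array([0.5219, 0.0241], dtype=float32), np.float64(0.1243421329918517), 449)
scene shoulder ((0.5271484851837158, 0.016912207007408142), (0.07522610574960709, 0.07582897692918777), 6.510329723358154) 0.0859398320340381
scene rest ((0.5389254093170166, 0.298916220664978), (0.10398661345243454, 0.13330964744091034), 62.50273132324219) 0.017470106500055815
scene recess floor (((0.5204595327377319, 0.3078841269016266), 0.03280796855688095), array([0.524 , 0.3066], dtype=float32), np.float64(0.007528008849384982), 709)
scene fences ((0.5129984021186829, 0.03401738032698631), (0.11303891986608505, 0.06716128438711166), 40.961830139160156) 0.04114858832575463
top knobtop (((0.5253223180770874, 0.017195167019963264), 0.011677080765366554), array([0.5252, 0.0171], dtype=float32), np.float64(0.14593866021991186), 222)
top covertop (((0.5251716375350952, 0.01681901328265667), 0.03299491107463837), array([0.5248, 0.0175], dtype=float32), np.float64(0.12402259300811436), 1399)
top shoulder ((0.5251981616020203, 0.016984689980745316), (0.07430890202522278, 0.07441698759794235), 7.232205390930176) 0.08537023383876086
top rest ((0.5385465025901794, 0.29829227924346924), (0.10531754791736603, 0.1356818974018097), 62.51220703125) 0.017174324000471086
top recess floor (((0.5200143456459045, 0.30799439549446106), 0.03306212276220322), array([0.52  , 0.3079], dtype=float32), np.float64(0.007202614320349798), 1268)
top fences ((0.5251477956771851, 0.017058465629816055), (0.09994573891162872, 0.09999623894691467), 7.263509273529053) 0.0411520988413121
hole [0.5283 0.3062 0.022 ] cover origin [0.523  0.0152 0.085 ]
knob top tri [0.526  0.0178 0.1465]
```

View pics/top0.png

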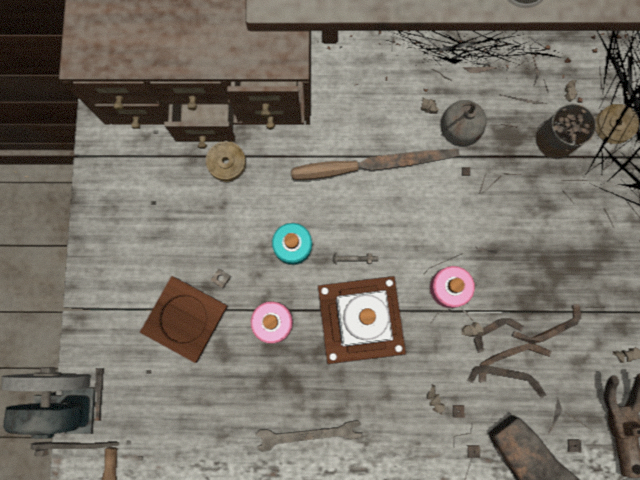

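The picture shows the steel cover in its block at (367,317) and the rest at (184,319). The look-alikes are pink at (271,322) and (453,287), and turquoise at (292,242). The two views agree on the knob, at about (0.5255, 0.0172, 0.146). My rest fit included the nut and a region I had cropped myself, so I'll redo it and work out the first move.

```bash
cat >> h.py <<'E'
def rel(p):
    s=r.state(); M=R.from_euler('xyz',s['eef_rot'],degrees=True)
    return np.round(M.inv().apply(np.array(p)-s['tcp_pos'])*100,2)
E
python3 - <<'E'
from h import *
np.set_printoptions(precision=4,suppress=True)
for c in ['scene','top']:
    cal=calibration(c); d=np.load(f'pics/{c}0d.npy')
    vv,uu=np.mgrid[0:480,0:640]; W=world(cal,uu,vv,d.astype(float))
    rr=np.hypot(W[...,0]-.52,W[...,1]-.307)
    m=(rr<.078)&(W[...,2]>.0145)&(W[...,2]<.024); print(c,'rest',cv2.minAreaRect(W[m][:,:2].astype(np.float32)))
    m=(rr<.044)&(W[...,2]>.003)&(W[...,2]<.0125); P=W[m][:,:2].astype(np.float32);print(c,'floor',cv2.minEnclosingCircle(P),P.mean(0))
print(rel([.525,.017,.24]),rel([.4,-.27,.24]))
E
```

```text
scene rest ((0.5273185968399048, 0.3049108386039734), (0.1041320189833641, 0.10702880471944809), 62.65838623046875)
scene floor ((0.5200577974319458, 0.30700886249542236), 0.04404072090983391) [0.5291 0.3037]
top rest ((0.5246504545211792, 0.30548688769340515), (0.1052546426653862, 0.10438565164804459), 62.51220703125)
top floor ((0.5243220329284668, 0.3070351481437683), 0.03792738541960716) [0.5248 0.3069]
[ 47.63 -40.34  -4.8 ] [ 23.53 -20.36  -4.8 ]
```

>>> apply_moves([
  [2,-1.5,-4,0,0,0,1],
  [6,-5,-6.8,0,0,0,1],
  [10,-8.5,-6.8,0,0,0,1],
  [14,-12,-6.8,0,0,0,1],
  [18,-15.3,-6.8,0,0,0,1],
  [22,-18.7,-6.8,0,0,0,1],
  [26,-22,-6.8,0,0,0,1],
  [30,-25.5,-6.8,0,0,0,1],
  [34,-29,-6.8,0,0,0,1],
  [38,-32.2,-6.8,0,0,0,1],
  [42,-35.6,-6.8,0,0,0,1],
  [45,-38.2,-6.8,0,0,0,1],
  [47,-39.8,-6.8,0,0,0,1],
  [47.6,-40.3,-6.8,0,0,0,1],
  [47.6,-40.3,-6.8,0,0,0,1],
  [47.6,-40.3,-6.8,0,0,0,1],
])

```text
time_s: 3.6
tcp_pos: [0.5247, 0.0154, 0.26]
eef_rot: [180.0, 0.0, 26.7]
contact_force: [0.5, -0.2, -0.1]
opening: 0.0854
grip_force: 0.0
```

Run:
```python
from h import *
np.set_printoptions(precision=4,suppress=True)
s=r.state();print(s['time_s'],s['tcp_pos'],s['eef_rot'],s['joint_pos'],s['contact_force'])
c='wrist';cal=calibration(c);im,d=get_image(c);cv2.imwrite('pics/w1.png',im)
print(np.linalg.inv(cal['extrinsics'])[:3,3])
vv,uu=np.mgrid[0:480,0:640]; W=world(cal,uu,vv,d.astype(float)); rr=np.hypot(W[...,0]-.5255,W[...,1]-.017)
for n,z0,z1,rad in [('knob',.141,.155,.05),('cover',.119,.131,.05),('shoulder',.08,.093,.07)]:
    m=(rr<rad)&(W[...,2]>z0)&(W[...,2]<z1)&(d>0); P=W[m][:,:2].astype(np.float32)
    if len(P)>5: print(n,cv2.minEnclosingCircle(P),cv2.minAreaRect(P),np.median(W[m][:,2]),len(P))
print(rel([.5255,.0172,.128]))
```

```text
3.6 [0.5247 0.0154 0.26  ] [179.9866   0.0136  26.7241] [ 17.5914  11.6241 -26.0507 101.1026   5.4749  68.5247 -73.2801] [ 0.4645 -0.1801 -0.0913]
[0.5906 0.0477 0.4429]
knob ((0.5265704989433289, 0.015294178389012814), 0.012019886635243893) ((0.5265040993690491, 0.015375429764389992), (0.02275107428431511, 0.0231685321778059), 16.406030654907227) 0.14794601323579482 555
cover ((0.5261973142623901, 0.015390566550195217), 0.0329553447663784) ((0.5263761281967163, 0.015163617208600044), (0.0649990364909172, 0.06510725617408752), 9.902057647705078) 0.12597369111894724 3015
shoulder ((0.5264422297477722, 0.015269143506884575), 0.05137546360492706) ((0.5261363983154297, 0.015066202729940414), (0.0744151845574379, 0.07465758919715881), 7.290660858154297) 0.08757400294134204 1255
[ 0.15 -0.13 13.21]
```

View pics/w1.png

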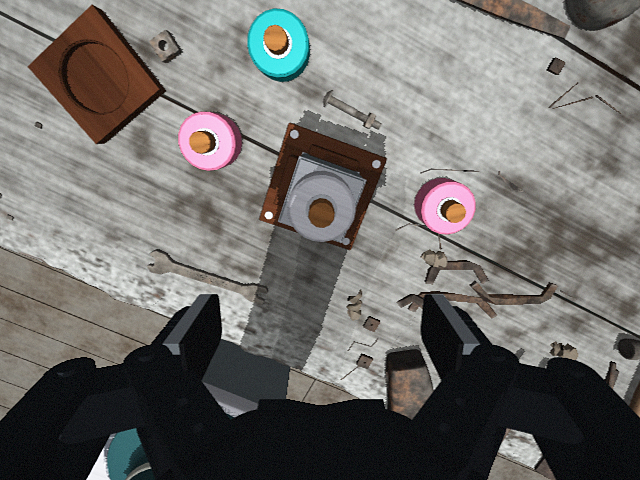

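The wrist picture shows the cover's knob at (321,211), the rest at upper left, and look-alikes on either side that leave room for the open fingers. All three cameras put the knob within 2 mm of (0.526, 0.0166), top at z ≈ 0.147.

>>> apply_moves([
  [0.17,-0.05,3,0,0,0,1],
  [0.17,-0.05,6,0,0,0,1],
  [0.17,-0.05,9,0,0,0,1],
  [0.17,-0.05,11,0,0,0,1],
  [0.17,-0.05,12.4,0,0,0,0.5],
  [0.17,-0.05,13,0,0,0,0],
  [0.17,-0.05,13.0,0,0,0,-0.3],
  [0.17,-0.05,13.0,0,0,0,-1],
  [0.17,-0.05,13.0,0,0,0,-1],
  [0.17,-0.05,13.0,0,0,0,-1],
  [0.17,-0.05,13.0,0,0,0,-1],
  [0.17,-0.05,13.0,0,0,0,-1],
])

```text
time_s: 5.15
tcp_pos: [0.5262, 0.0177, 0.13]
eef_rot: [-180.0, 0.0, 26.8]
contact_force: [0.1, 1.2, 0.3]
opening: 0.0
grip_force: 0.0
```

The fingers shut completely, so they don't have the knob. I'll look.

Run:
```python
from h import *
np.set_printoptions(precision=4,suppress=True)
print(r.state()['opening'],r.state()['tcp_pos'])
for c in ['wrist','scene']:
    cal=calibration(c);im,d=get_image(c)
    cv2.imwrite(f'pics/{c}2.png',im if c=='wrist' else cv2.resize(im[150:350,280:500],None,fx=2.5,fy=2.5))
```

```text
3.145368295219325e-05 [0.5262 0.0177 0.13  ]
```

View pics/scene2.png

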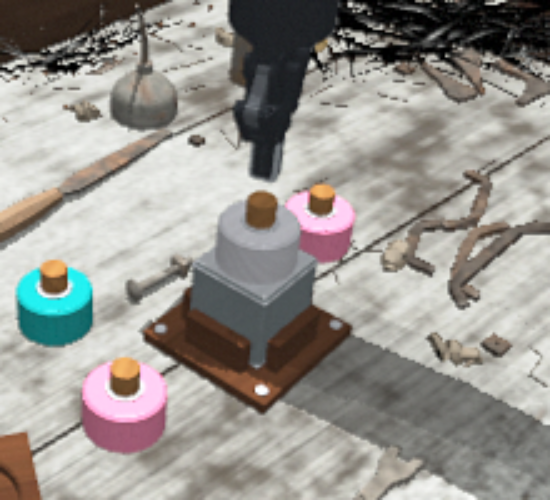

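View pics/wrist2.png

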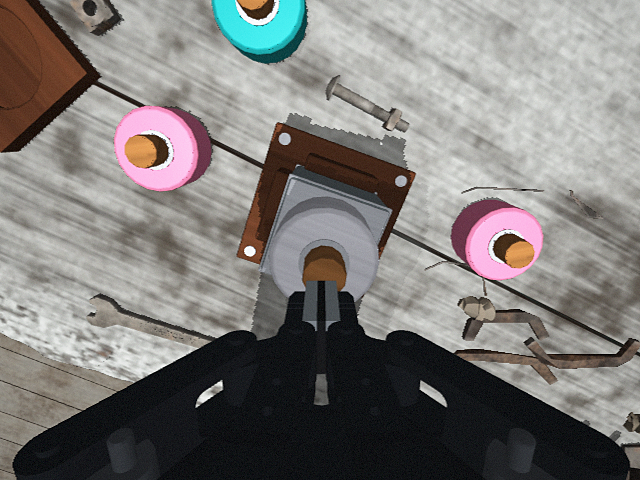

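In both pictures the closed fingertips (scene crop (265,178), wrist (320,285)) are clear of the knob, although the reported TCP is on it. I'll measure where the tips really are from the images.

Run:
```python
from h import *
np.set_printoptions(precision=4,suppress=True)
s=r.state();print(s['tcp_pos'],s['eef_rot'])
for c in ['scene','top','wrist']:
    cal=calibration(c);im,d=get_image(c);np.save(f'pics/{c}3d.npy',d)
    vv,uu=np.mgrid[0:480,0:640]; W=world(cal,uu,vv,d.astype(float)); rr=np.hypot(W[...,0]-.52,W[...,1]-.017)
    m=(rr<.1)&(W[...,2]>.152)&(W[...,2]<.30)&(d>0)
    Q=W[m]; print(c,len(Q), 'zmin',np.sort(Q[:,2])[:3])
    if c=='scene':
        px=(384,221); print('tip px',world(cal,uu[221,384],vv[221,384],d[221,384].astype(float)))
    for z in np.arange(.15,.26,.015):
        q=Q[(Q[:,2]>z)&(Q[:,2]<z+.015)]
        if len(q): print(round(z,3),len(q),q.mean(0),q[:,:2].min(0),q[:,:2].max(0))
    m=(rr<.05)&(W[...,2]>.141)&(W[...,2]<.151)&(d>0); print('knob',W[m].mean(0) if m.any() else None, m.sum())
    if c=='wrist': print('tip 285,315',[world(cal,310.,float(v),float(d[v,310])) for v in (290,300,310,318)], 'cam',np.linalg.inv(cal['extrinsics']))
```

```text
[0.5262 0.0177 0.13  ] [-179.9937    0.0069   26.8035]
scene 1131 zmin [0.169  0.1695 0.1696]
tip px [0.5246 0.0247 0.1718]
0.165 42 [0.5234 0.0231 0.1749] [0.5149 0.0074] [0.5353 0.0329]
0.18 90 [0.5215 0.0256 0.1875] [0.5147 0.009 ] [0.535  0.0338]
0.195 54 [0.521  0.0247 0.2   ] [0.5142 0.0074] [0.5345 0.034 ]
0.21 78 [0.5141 0.0315 0.2191] [ 0.5013 -0.0089] [0.5279 0.0534]
0.225 106 [0.5094 0.0385 0.2346] [ 0.496  -0.0308] [0.5391 0.0678]
0.24 149 [0.5095 0.0409 0.2483] [ 0.4896 -0.0397] [0.5436 0.0768]
0.255 249 [0.5064 0.0502 0.2622] [ 0.4889 -0.0354] [0.5411 0.0782]
knob [0.5262 0.0184 0.1457] 89
top 1 zmin [0.2558]
0.255 1 [0.5063 0.0778 0.2558] [0.5063 0.0778] [0.5063 0.0778]
knob None 0
wrist 67735 zmin [0.1741 0.1744 0.1744]
0.165 232 [0.5344 0.0209 0.1778] [0.5259 0.0083] [0.5386 0.0311]
0.18 1129 [0.5336 0.0207 0.1879] [0.5249 0.0075] [0.5388 0.0319]
0.195 1581 [0.5317 0.0197 0.2036] [0.5153 0.0075] [0.5412 0.032 ]
0.21 5232 [0.5332 0.0206 0.2198] [ 0.5013 -0.0201] [0.5529 0.0545]
0.225 11812 [0.5316 0.0197 0.2319] [ 0.5008 -0.0215] [0.5582 0.0656]
0.24 21793 [0.5346 0.0212 0.2478] [ 0.4993 -0.0327] [0.5635 0.077 ]
0.255 25174 [0.5372 0.0225 0.2608] [ 0.5065 -0.0338] [0.5646 0.0772]
knob [0.5306 0.0169 0.1473] 1098
tip 285,315 [array([0.533 , 0.0253, 0.1829]), array([0.5334, 0.0252, 0.1923]), array([0.5338, 0.0251, 0.2007]), array([0.5338, 0.0249, 0.206 ])] cam [[ 0.4509  0.8537  0.2603  0.5921]
 [-0.8926  0.4312  0.1319  0.0501]
 [ 0.0004 -0.2919  0.9565  0.3129]
 [ 0.      0.      0.      1.    ]]
```

The cameras agree sideways. The real fingertips, though, end at z ≈ 0.169 to 0.170 with the reported TCP at 0.130, so they sit about 40 mm behind the nominal TCP. I'll treat that as a measured tool offset: open, go partway down, and check it.

>>> apply_moves([
  [0,0,0,0,0,0,0.2],
  [0,0,0,0,0,0,0.2],
  [0,0,0.5,0,0,0,0.2],
  [0,0,1.2,0,0,0,0.2],
  [0,0,2,0,0,0,0.2],
  [0,0,2.5,0,0,0,0.2],
  [0,0,2.5,0,0,0,0.2],
])

```text
time_s: 6.28
tcp_pos: [0.526, 0.0178, 0.1045]
eef_rot: [-180.0, 0.0, 26.8]
contact_force: [-1.0, -0.0, 0.5]
opening: 0.0511
grip_force: 0.0
```

```bash
cat > tips.py <<'E'
from h import *
np.set_printoptions(precision=4,suppress=True)
s=r.state();t=s['tcp_pos'];print(s['time_s'],t,s['opening'],s['contact_force'],s['joint_pos'])
M=R.from_euler('xyz',s['eef_rot'],degrees=True)
for c in ['scene','wrist']:
    cal=calibration(c);im,d=get_image(c);cv2.imwrite(f'pics/{c}_l.png',im)
    vv,uu=np.mgrid[0:480,0:640]; W=world(cal,uu,vv,d.astype(float))
    L=M.inv().apply((W-t).reshape(-1,3)).reshape(W.shape); k=im.astype(int)
    grey=(k.max(-1)-k.min(-1)<25)&(k.max(-1)<110)
    for sg in (1,-1):
        a=s['opening']/2
        m=(d>0)&(np.abs(L[...,0])<.016)&(L[...,1]*sg>a-.004)&(L[...,1]*sg<a+.012)&(L[...,2]>-.09)&(L[...,2]<.0)
        z=W[m][:,2]; print(c,sg,m.sum(),'tip z',np.percentile(z,[0,1,3]) if m.any() else '', L[m][:,0].min() if m.any() else '', L[m][:,0].max() if m.any() else '')
E
python3 tips.py
```

```text
6.275 [0.526  0.0178 0.1045] 0.05106735697413096 [-0.9629 -0.0307  0.5346] [ 14.9666  21.7911 -24.463  110.4168  11.5196  50.2089 -78.5648]
scene 1 108 tip z [0.1231 0.1233 0.1235] -0.015163820556818225 0.007328087912231059
scene -1 286 tip z [0.1047 0.1053 0.1061] -0.01566151391963724 0.01577393394944292
wrist 1 3722 tip z [0.1219 0.1236 0.1247] -0.015999396511292646 0.015970256614149535
wrist -1 3446 tip z [0.1069 0.123  0.1242] -0.015837897296721148 0.015945044581112358
```

View pics/wrist_l.png

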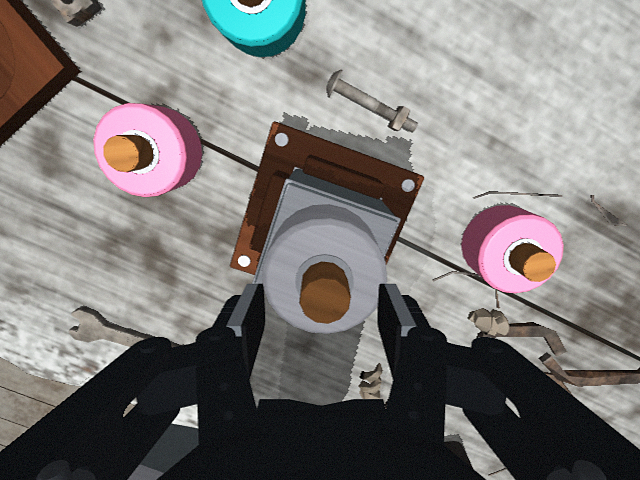

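The open fingers straddle the knob evenly (tips at (245,290) and (395,290), knob at (325,293)) and are still high. I'll lower 13 mm and close.

>>> apply_moves([
  [0,0,0.5,0,0,0,0.2],
  [0,0,1.0,0,0,0,0.2],
  [0,0,1.3,0,0,0,0.1],
  [0,0,1.3,0,0,0,-1],
  [0,0,1.3,0,0,0,-1],
  [0,0,1.3,0,0,0,-1],
  [0,0,1.3,0,0,0,-1],
  [0,0,1.3,0,0,0,-1],
])

```text
time_s: 7.38
tcp_pos: [0.5264, 0.0178, 0.0921]
eef_rot: [180.0, -0.0, 26.8]
contact_force: [-0.9, 0.4, 4.9]
opening: 0.0217
grip_force: 58.9
```

>>> apply_moves([
  [0,0,-0.5,0,0,0,-1],
  [0,0,-1.5,0,0,0,-1],
  [0,0,-3.5,0,0,0,-1],
  [0,0,-6,0,0,0,-1],
  [0.5,-1,-7.5,0,0,0,-1],
  [2,-4,-7.5,0,0,0,-1],
  [4,-8,-7.5,0,0,0,-1],
  [6,-12,-7.5,0,0,0,-1],
  [8,-16,-7.5,0,0,0,-1],
  [10,-20,-7.5,0,0,0,-1],
  [11.5,-23,-7.5,0,0,0,-1],
  [12.5,-25,-7.5,0,0,0,-1],
  [13,-25.9,-7.5,0,0,0,-1],
  [13,-25.9,-6,0,0,0,-1],
  [13,-25.9,-5,0,0,0,-1],
  [13,-25.9,-5,0,0,0,-1],
])

```text
time_s: 9.38
tcp_pos: [0.5252, 0.3062, 0.1408]
eef_rot: [180.0, 0.1, 26.7]
contact_force: [-0.3, 0.1, -1.2]
opening: 0.0215
grip_force: 58.8
```

```bash
cat > rest.py <<'E'
from h import *
np.set_printoptions(precision=4,suppress=True)
s=r.state();t=s['tcp_pos'];print(s['time_s'],t,s['opening'],s['contact_force'],s['joint_pos'])
for c in ['wrist','top','scene']:
    cal=calibration(c);im,d=get_image(c);cv2.imwrite(f'pics/{c}_r.png',im)
    vv,uu=np.mgrid[0:480,0:640]; W=world(cal,uu,vv,d.astype(float)); 
    rr=np.hypot(W[...,0]-t[0],W[...,1]-t[1])
    H=np.histogram(W[(rr<.045)&(d>0)][:,2],bins=np.arange(0,.3,.005));i=H[0].argsort()[-6:]
    print(c,'z',list(zip(H[1][i].round(3),H[0][i])))
    rr=np.hypot(W[...,0]-.5255,W[...,1]-.306); m=(d>0)&(rr<.078)&(W[...,2]>.0145)&(W[...,2]<.024)
    if m.sum()>10: print(' rest',cv2.minAreaRect(W[m][:,:2].astype(np.float32)),m.sum(),np.median(W[m][:,2]))
    k=im.astype(int)
    rr=np.hypot(W[...,0]-t[0],W[...,1]-t[1]);g=(d>0)&(rr<.045)&(W[...,2]>t[2]-.03)&(W[...,2]<t[2]+.041)&(k.min(-1)>110)
    if g.sum()>10: P=W[g]; print(' cover',cv2.minEnclosingCircle(P[:,:2].astype(np.float32)),P[:,2].min(),P[:,2].max(),g.sum())
E
python3 rest.py
```

```text
9.375 [0.5252 0.3062 0.1408] 0.021505428161216825 [-0.3216  0.1371 -1.1857] [ -10.7845   28.0504  -29.7397   96.915    15.7254   59.3466 -109.0055]
wrist z [(np.float64(0.25), np.int64(4401)), (np.float64(0.17), np.int64(5246)), (np.float64(0.27), np.int64(5348)), (np.float64(0.265), np.int64(5505)), (np.float64(0.255), np.int64(5531)), (np.float64(0.235), np.int64(5734))]
 rest ((0.5357422232627869, 0.29810935258865356), (0.10419584065675735, 0.12837441265583038), 62.5004768371582) 5244 0.019062536800694502
 cover ((0.5248802304267883, 0.3052370250225067), 0.03294862434267998) 0.13992560329358378 0.17724334305012326 6680
top z [(np.float64(0.285), np.int64(62)), (np.float64(0.0), np.int64(86)), (np.float64(0.01), np.int64(93)), (np.float64(0.17), np.int64(176)), (np.float64(0.015), np.int64(350)), (np.float64(0.005), np.int64(751))]
 rest ((0.5355239510536194, 0.29951077699661255), (0.10416026413440704, 0.1289682537317276), 62.554630279541016) 1355 0.01734660944885824
 cover ((0.5189884305000305, 0.28006604313850403), 0.015367187559604645) 0.16792029025251387 0.17766721812703667 192
scene z [(np.float64(0.175), np.int64(136)), (np.float64(0.23), np.int64(142)), (np.float64(0.285), np.int64(159)), (np.float64(0.015), np.int64(507)), (np.float64(0.17), np.int64(521)), (np.float64(0.005), np.int64(982))]
 rest ((0.5276251435279846, 0.30469363927841187), (0.10412684828042984, 0.10827584564685822), 62.61658477783203) 1689 0.01747115912567787
 cover ((0.5257176756858826, 0.3075656592845917), 0.03322945535182953) 0.13459568292434554 0.18170958361267392 1252
```

View pics/wrist_r.png

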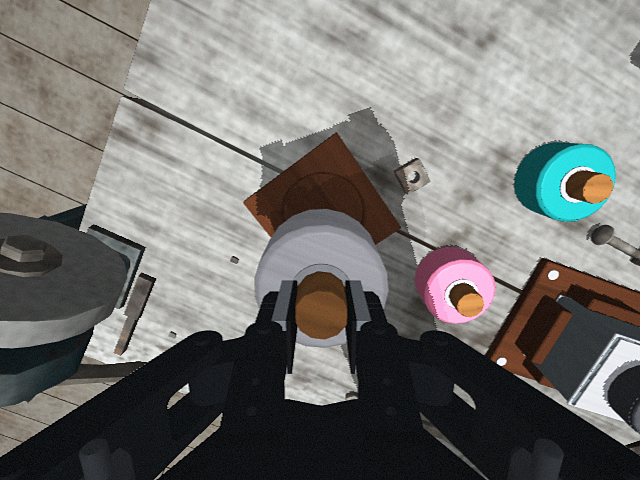

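The steel cover hangs level in the grip at (322,275), over the rest, whose recess shows just behind at (325,200). Its rim is at about z = 0.136 and it is within 1 mm of the recess centre, so I'll lower it to just above the floor.

>>> apply_moves([
  [0.08,-0.04,2,0,0,0,-1],
  [0.08,-0.04,4.5,0,0,0,-1],
  [0.08,-0.04,7,0,0,0,-1],
  [0.08,-0.04,9.5,0,0,0,-1],
  [0.08,-0.04,11,0,0,0,-1],
  [0.08,-0.04,11.7,0,0,0,-1],
  [0.08,-0.04,12.2,0,0,0,-1],
  [0.08,-0.04,12.5,0,0,0,-1],
  [0.08,-0.04,12.5,0,0,0,-1],
])

```text
time_s: 10.65
tcp_pos: [0.5261, 0.3083, 0.0172]
eef_rot: [-180.0, -0.0, 26.8]
contact_force: [0.2, 0.5, -0.1]
opening: 0.0215
grip_force: 58.8
```

>>> apply_moves([
  [0,0,0.15,0,0,0,-1],
  [0,0,0.3,0,0,0,-1],
  [0,0,0.4,0,0,0,-1],
  [0,0,0.4,0,0,0,-1],
])

```text
time_s: 11.15
tcp_pos: [0.526, 0.3083, 0.0132]
eef_rot: [180.0, -0.0, 26.8]
contact_force: [-0.7, -1.7, 3.0]
opening: 0.0217
grip_force: 59.3
```

>>> apply_moves([
  [0,0,0,0,0,0,0.3],
  [0,0,0,0,0,0,0.3],
  [0,0,-1,0,0,0,0.3],
  [0,0,-4,0,0,0,0.3],
  [0,0,-8,0,0,0,0.6],
  [0,0,-12,0,0,0,1],
  [-1,2,-15,0,0,0,1],
  [-3,6,-16,0,0,0,1],
  [-5,10,-16,0,0,0,1],
  [-7,14,-16,0,0,0,1],
  [-9,18,-16,0,0,0,1],
  [-11,22,-16,0,0,0,1],
  [-12.4,24.6,-16,0,0,0,1],
  [-13.1,26,-16,0,0,0,1],
  [-13.1,26,-16,0,0,0,1],
  [-13.1,26,-16,0,0,0,1],
])

```text
time_s: 13.15
tcp_pos: [0.5264, 0.0186, 0.1731]
eef_rot: [-180.0, -0.0, 26.9]
contact_force: [-0.3, -0.4, -0.9]
opening: 0.0856
grip_force: 0.0
```

```bash
cat > cap.py <<'E'
from h import *
np.set_printoptions(precision=4,suppress=True)
s=r.state();t=s['tcp_pos'];print(s['time_s'],t,s['opening'],s['contact_force'],s['joint_pos'])
for c in ['wrist','top','scene']:
    cal=calibration(c);im,d=get_image(c);cv2.imwrite(f'pics/{c}_c.png',im)
    vv,uu=np.mgrid[0:480,0:640]; W=world(cal,uu,vv,d.astype(float))
    def f(n,x,y,rad,z0,z1):
        rr=np.hypot(W[...,0]-x,W[...,1]-y);m=(d>0)&(rr<rad)&(W[...,2]>z0)&(W[...,2]<z1)
        if m.sum()>10:
            P=W[m][:,:2].astype(np.float32);q=cv2.minEnclosingCircle(P);print(c,n,np.round(q[0],4),round(q[1],4),'z',np.round(np.percentile(W[m][:,2],[5,50,95]),4),m.sum(),'yaw',round(cv2.minAreaRect(P)[2],1))
    f('captop',.526,.0166,.04,.111,.123); f('shoulder',.526,.0166,.07,.08,.093); f('covertop',.5255,.306,.05,.038,.053); f('knobtop',.5255,.306,.03,.062,.075)
    f('fences',.526,.0166,.08,.036,.047)
E
python3 cap.py
python3 - <<'E'
import cv2;a=cv2.imread('pics/wrist_c.png');b=cv2.imread('pics/scene_c.png')
cv2.imwrite('pics/combo.png',cv2.hconcat([a[100:400,150:500],cv2.resize(b[210:410,220:440],(330,300))]))
E
```

```text
13.15 [0.5264 0.0186 0.1731] 0.08559697442435603 [-0.2979 -0.3529 -0.9265] [ 16.9822  16.8367 -26.4657 106.8701   8.6958  58.2594 -76.1982]
wrist captop [0.5262 0.0153] 0.0259 z [0.116  0.1181 0.1192] 3564 yaw 50.8
wrist shoulder [0.5261 0.0152] 0.0518 z [0.084  0.0879 0.0891] 4050 yaw 7.3
wrist covertop [0.5257 0.3054] 0.0328 z [0.0405 0.0466 0.0489] 3439 yaw 11.3
wrist knobtop [0.5281 0.2965] 0.0066 z [0.0621 0.0629 0.0647] 27 yaw 15.2
wrist fences [0.5263 0.0154] 0.0571 z [0.0409 0.0429 0.0443] 1950 yaw 7.4
top covertop [0.5247 0.3087] 0.0334 z [0.0414 0.0451 0.0481] 1165 yaw 0.3
top knobtop [0.5246 0.3082] 0.0119 z [0.064  0.0673 0.0704] 190 yaw 18.2
scene captop [0.5273 0.017 ] 0.0261 z [0.1122 0.1163 0.1179] 351 yaw 62.3
scene shoulder [0.5275 0.0172] 0.0503 z [0.0811 0.086  0.0884] 547 yaw 6.3
scene covertop [0.5266 0.309 ] 0.0333 z [0.0407 0.0452 0.0478] 737 yaw 85.6
scene knobtop [0.5279 0.3094] 0.013 z [0.063  0.0672 0.069 ] 140 yaw 34.5
scene fences [0.526  0.0195] 0.0565 z [0.0369 0.0412 0.0454] 467 yaw 39.6
```

View pics/combo.png

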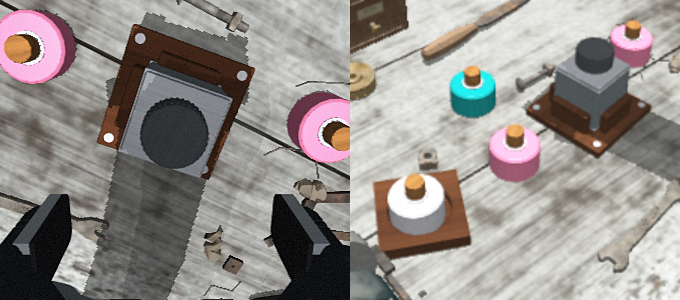

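The cover sits flat in the recess: top face at z = 0.045, knob at 0.067, and about 2.5 mm off centre where there is 4.5 mm of play. The cap is bare, at about (0.526, 0.0166) with its top at z = 0.117. Because of the 40 mm tool offset, I'll measure how low the gripper's palm really is before going over the cap.

Run:
```python
from h import *
np.set_printoptions(precision=4,suppress=True)
s=r.state();t=s['tcp_pos'];M=R.from_euler('xyz',s['eef_rot'],degrees=True)
for c in ['wrist','scene']:
    cal=calibration(c);im,d=get_image(c)
    vv,uu=np.mgrid[0:480,0:640]; W=world(cal,uu,vv,d.astype(float)); L=M.inv().apply((W-t).reshape(-1,3)).reshape(W.shape)
    for y0,y1 in [(-.07,-.055),(-.055,-.035),(-.035,-.02),(-.02,.02),(.02,.035),(.035,.055),(.055,.07)]:
        m=(d>0)&(np.abs(L[...,0])<.045)&(L[...,1]>y0)&(L[...,1]<y1)&(L[...,2]<.02)&(L[...,2]>-.2)
        if m.any(): print(c,y0,y1,m.sum(),'height above TCP: lowest',np.percentile(-L[m][:,2],[0,1,5]), 'x',L[m][:,0].min(),L[m][:,0].max())
```

```text
wrist -0.07 -0.055 11006 height above TCP: lowest [0.0626 0.0972 0.102 ] x -0.013811158484407584 0.013558204920220883
wrist -0.055 -0.035 7886 height above TCP: lowest [0.0528 0.0562 0.0617] x -0.014282414159018668 0.01713382483623678
wrist -0.035 -0.02 5133 height above TCP: lowest [0.1102 0.1125 0.1154] x 0.007501847222016028 0.0200380759644695
wrist -0.02 0.02 15839 height above TCP: lowest [0.1115 0.1136 0.1155] x 0.007346248665735472 0.02059539894442767
wrist 0.02 0.035 5342 height above TCP: lowest [0.1099 0.1127 0.1161] x 0.007360193888011104 0.020100933391162656
wrist 0.035 0.055 7667 height above TCP: lowest [0.0527 0.0562 0.0615] x -0.013865218302696193 0.017214361779224613
wrist 0.055 0.07 10973 height above TCP: lowest [0.0599 0.0778 0.1005] x -0.013908097841299623 0.013502964268137128
scene -0.07 -0.055 428 height above TCP: lowest [0.0651 0.0674 0.075 ] x -0.01223582269061481 0.014822487278934636
scene -0.055 -0.035 621 height above TCP: lowest [0.0513 0.0534 0.0598] x -0.015790862846361147 0.01440073068681181
scene -0.035 -0.02 671 height above TCP: lowest [0.1085 0.1178 0.1261] x -0.0300029889505083 0.032280453434399774
scene -0.02 0.02 279 height above TCP: lowest [0.114  0.1289 0.1343] x -0.036501941036260414 0.037532400302618674
scene 0.02 0.035 26 height above TCP: lowest [0.108  0.1083 0.1096] x -0.018131443814408173 -0.00917280415728254
scene 0.035 0.055 154 height above TCP: lowest [0.052  0.0525 0.0539] x -0.015597915203253213 0.012166675644382147
scene 0.055 0.07 21 height above TCP: lowest [0.0995 0.1    0.102 ] x -0.01203319311268838 -0.004381062236617588
```

Confirmed: the whole gripper sits 40 mm behind the reported TCP, with the open tips at TCP+53 mm and the palm at TCP+112 mm. I'll go down over the cap and grip.

>>> apply_moves([
  [-0.06,0.12,3,0,0,0,1],
  [-0.06,0.12,6,0,0,0,1],
  [-0.06,0.12,9,0,0,0,1],
  [-0.06,0.12,11,0,0,0,1],
  [-0.06,0.12,12.2,0,0,0,1],
  [-0.06,0.12,12.6,0,0,0,1],
  [-0.06,0.12,12.6,0,0,0,1],
  [-0.06,0.12,12.6,0,0,0,-1],
  [-0.06,0.12,12.6,0,0,0,-1],
  [-0.06,0.12,12.6,0,0,0,-1],
  [-0.06,0.12,12.6,0,0,0,-1],
])

```text
time_s: 14.78
tcp_pos: [0.5266, 0.0158, 0.0476]
eef_rot: [180.0, -0.0, 26.8]
contact_force: [-2.2, 0.1, 8.4]
opening: 0.0482
grip_force: 60.3
```

>>> apply_moves([
  [0,0,0,0,0,-0.1,-1],
  [0,0,0,0,0,-0.2,-1],
  [0,0,0,0,0,-0.3,-1],
  [0,0,0,0,0,-0.4,-1],
  [0,0,0,0,0,-0.5,-1],
  [0,0,0,0,0,-0.6,-1],
  [0,0,0,0,0,-0.7,-1],
  [0,0,0,0,0,-0.8,-1],
])

```text
time_s: 15.78
tcp_pos: [0.5272, 0.0159, 0.0478]
eef_rot: [179.9, -0.0, 72.8]
contact_force: [-0.0, 0.7, 7.7]
opening: 0.048
grip_force: 60.3
```

```bash
python3 -c "
from h import *
s=r.state();print(s['moment'],s['contact_force'],s['joint_pos'],s['tcp_pos'],s['eef_rot'])"
```

```text
[ 0.20445507  0.00947228 -0.06145448] [-2.00120329e-03  6.50400954e-01  7.66136027e+00] [ 22.51639378  28.91684733 -34.14062061 112.13853683  22.40195604
  45.43735667 -41.45374865] [0.52717338 0.01589645 0.0477521 ] [ 1.79908795e+02 -3.30467930e-02  7.28257653e+01]
```

>>> apply_moves([
  [0,0,0,0,0,-0.1,-1],
  [0,0,0,0,0,-0.2,-1],
  [0,0,0,0,0,-0.3,-1],
  [0,0,0,0,0,-0.4,-1],
  [0,0,0,0,0,-0.5,-1],
  [0,0,0,0,0,-0.62,-1],
  [0,0,0,0,0,-0.62,-1],
])

```text
time_s: 16.65
tcp_pos: [0.5271, 0.0158, 0.0477]
eef_rot: [179.9, 0.0, 108.3]
contact_force: [0.3, 0.4, 8.1]
opening: 0.0484
grip_force: 60.3
```

```bash
python3 -c "
from h import *
s=r.state();print(s['moment'],s['contact_force'],s['joint_pos'],s['tcp_pos'],s['eef_rot'],s['opening'])
im,d=get_image('wrist');cv2.imwrite('pics/wt.png',im[150:420,180:480])"
```

```text
[ 0.12158924 -0.0442474   0.01264584] [0.29809311 0.35214796 8.09022724] [ 28.7355053   31.30999105 -42.33167091 111.95093331  28.37973883
  47.41187177 -10.94243903] [0.52710657 0.0158382  0.04767196] [1.79915851e+02 1.27530577e-02 1.08265223e+02] 0.04840000813907462
```

View pics/wt.png

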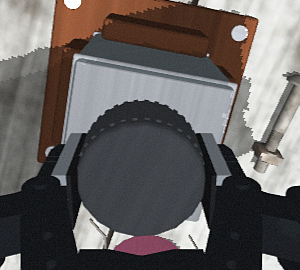

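The cap is still squarely gripped and the tin hasn't turned. The steady +8 N upward matches the seal spring pushing on a freed cap. I'll test with a 2 mm lift.

>>> apply_moves([
  [0,0,-0.1,0,0,0,-1],
  [0,0,-0.2,0,0,0,-1],
  [0,0,-0.2,0,0,0,-1],
  [0,0,-0.2,0,0,0,-1],
])

```text
time_s: 17.2
tcp_pos: [0.5271, 0.0158, 0.0496]
eef_rot: [179.9, 0.0, 108.2]
contact_force: [1.3, 0.9, 5.3]
opening: 0.0482
grip_force: 60.8
```

>>> apply_moves([
  [0,0,-0.15,0,0,0,-1],
  [0,0,-0.3,0,0,0,-1],
  [0,0,-0.5,0,0,0,-1],
  [0,0,-0.5,0,0,0,-1],
])

```text
time_s: 17.7
tcp_pos: [0.5262, 0.0157, 0.054]
eef_rot: [-180.0, -0.0, 108.2]
contact_force: [-0.9, -0.1, -0.4]
opening: 0.0483
grip_force: 61.9
```

```bash
python3 cap.py | egrep 'shoulder|captop|fences|^1'
```

```text
17.7 [0.5262 0.0157 0.054 ] 0.04829737000000836 [-0.9466 -0.0651 -0.4208] [ 29.0821  30.7337 -42.7203 111.8012  27.7578  48.1135 -10.565 ]
wrist captop [0.5236 0.0207] 0.0379 z [0.1119 0.1189 0.1229] 2922 yaw 55.6
wrist shoulder [0.5261 0.0155] 0.0518 z [0.0839 0.0879 0.089 ] 8511 yaw 7.1
wrist fences [0.5255 0.0157] 0.0572 z [0.0392 0.0429 0.0443] 3803 yaw 38.7
scene captop [0.5277 0.0163] 0.0383 z [0.112  0.1213 0.1228] 384 yaw 74.9
scene shoulder [0.5284 0.018 ] 0.0509 z [0.0817 0.086  0.0879] 540 yaw 6.1
scene fences [0.5266 0.0186] 0.0567 z [0.0371 0.0412 0.0456] 465 yaw 38.3
```

The cap is free: net force is about minus its own weight and the shoulder hasn't risen. Next I raise it so its rim is about 20 mm above the mouth (rim z ≈ 0.129 to 0.130).

>>> apply_moves([
  [0,0,-0.5,0,0,0,-1],
  [0,0,-1.2,0,0,0,-1],
  [0,0,-2.0,0,0,0,-1],
  [0,0,-2.8,0,0,0,-1],
  [0,0,-3.2,0,0,0,-1],
  [0,0,-3.2,0,0,0,-1],
  [0,0,-3.2,0,0,0,-1],
  [0,0,-3.2,0,0,0,-1],
])

```text
time_s: 18.85
tcp_pos: [0.5262, 0.0158, 0.0858]
eef_rot: [-180.0, -0.0, 108.2]
contact_force: [0.3, -0.3, -1.0]
opening: 0.0479
grip_force: 61.9
```

```bash
sed -i "s/f('captop',.526,.0166,.04,.111,.123)/f('captop',.526,.0166,.022,.150,.163);f('neck',.526,.0166,.02,.100,.122)/" cap.py; python3 cap.py
python3 - <<'E'
from h import *
b=cv2.imread('pics/scene_c.png');a=cv2.imread('pics/wrist_c.png')
cv2.imwrite('pics/end.png',cv2.hconcat([cv2.resize(b[200:400,220:440],(440,400)),cv2.resize(a[100:460,150:500],(350,400))]))
E
```

```text
18.85 [0.5262 0.0158 0.0858] 0.04791407339243388 [ 0.2794 -0.3224 -1.0462] [ 30.7861  28.0958 -44.664  110.6839  25.0672  51.3431  -8.4245]
wrist captop [0.526  0.0165] 0.0221 z [0.1551 0.1559 0.1568] 9431 yaw 25.9
wrist neck [0.5174 0.025 ] 0.0118 z [0.1002 0.101  0.1027] 101 yaw 28.4
wrist shoulder [0.5247 0.0239] 0.0464 z [0.0841 0.0879 0.0891] 8022 yaw 7.4
wrist fences [0.5257 0.0154] 0.0572 z [0.0397 0.0429 0.0443] 3034 yaw 7.5
top covertop [0.5252 0.3086] 0.0334 z [0.0417 0.0452 0.0485] 1163 yaw 84.7
top knobtop [0.5248 0.3083] 0.0119 z [0.0635 0.0669 0.0694] 193 yaw 67.3
scene captop [0.526  0.0165] 0.0221 z [0.1527 0.1543 0.1558] 232 yaw 36.3
scene neck [0.525  0.0185] 0.0168 z [0.1004 0.1078 0.115 ] 127 yaw 45.2
scene shoulder [0.5272 0.0186] 0.0512 z [0.0816 0.0861 0.0884] 690 yaw 6.8
scene covertop [0.5269 0.3086] 0.0331 z [0.0408 0.0453 0.0478] 740 yaw 63.7
scene knobtop [0.5272 0.3078] 0.0127 z [0.0639 0.0671 0.0692] 137 yaw 26.1
scene fences [0.5259 0.0192] 0.0566 z [0.0371 0.0412 0.0457] 458 yaw 37.5
```

View pics/end.png

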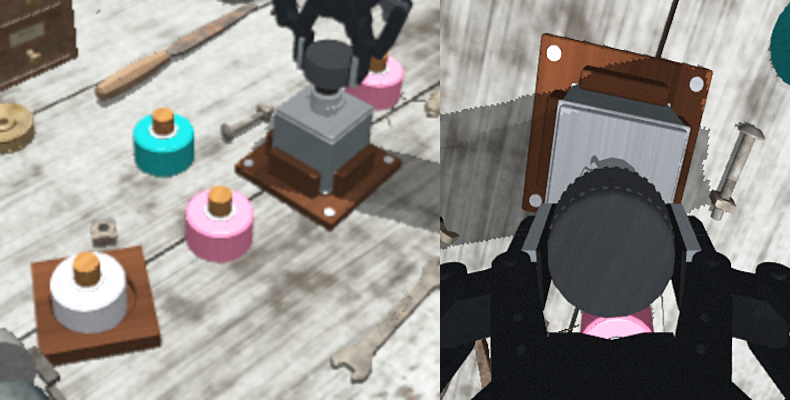

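Scene view: the cap hangs level above the neck, top at z ≈ 0.155, so its rim is about 20 mm over the mouth. The cover is in the recess and the bystanders are untouched. I'll check that the cover and cap are level, then hand in.

Run:
```python
from h import *
ok=True
for c,x,y,z0,z1,rad in [('top',.525,.3085,.03,.056,.030),('scene',.5265,.3085,.03,.056,.030),('wrist',.526,.0165,.145,.168,.020)]:
    cal=calibration(c);im,d=get_image(c);vv,uu=np.mgrid[0:480,0:640];W=world(cal,uu,vv,d.astype(float))
    rr=np.hypot(W[...,0]-x,W[...,1]-y);m=(d>0)&(rr<rad)&(rr>(.014 if c!='wrist' else 0))&(W[...,2]>z0)&(W[...,2]<z1);P=W[m]
    if c=='top' : P=P[abs(P[:,2]-.045)<.008]
    a=np.linalg.lstsq(np.c_[P[:,:2]-P[:,:2].mean(0),np.ones(len(P))],P[:,2],rcond=None)[0]
    t=np.degrees(np.hypot(*a[:2]));print(c,'tilt deg',t,a[2],len(P)); ok&=t<5
s=r.state();print(s['time_s'],s['dq'],s['grip_force'])
if ok: print(r.close_job())
```

```text
top tilt deg 0.06991221869849976 0.04532365874656854 875
scene tilt deg 0.5622265649873064 0.04546115440561992 485
wrist tilt deg 0.26751743092558405 0.15608693134576257 7735
19.15 [-0.01852762 -0.03102346  0.04384244  0.01577022  0.10057997 -0.06861767
 -0.00450916] 61.91538490355015
the job is handed in; nothing more can be done
None
```

The job is handed in at 19.2 s of the 51 s allowed: the dust cover lies flat in the recess of its rest, and the unscrewed cap is held level and still about 20 mm above the tin's mouth, with the tin still seated in its block.

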